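Assemble the steel membrane-filtration unit on its stand

ROBOT

A 6-joint arm with a two-finger parallel gripper is mounted at the origin on the work surface. World frame = base frame: x ahead of the robot, y to its left, z up, the work surface at z = 0. Lengths are in mm, angles in rad, forces in N, time in s.
With the tool pointing down it reaches from about 400 to 825 mm from the base axis. Payload 7 kg.
Tool frame: the origin (TCP) lies at the very end of the fingers, on their centre line; the grasp point (between the pads) lies 19 mm behind it; z points along the fingers, y is the line along which they close (so a half turn about z gives the same grasp; the last joint's range is limited). The gripper opens to 88 mm and grips with 3 to 60 N. Pads are 19 mm wide; open, the fingers measure 130 mm over their backs; the gripper's body (78 mm by 193 mm) begins 47 mm behind the grasp point.
Start: joints at [-1.029, 0.359, 0.012, 0, -1.224, -0.288], TCP at [169.456, -653.36, 226.561] pointing down, gripper open.
Joint ranges: [-3.07, 3.07], [-1.43, 2.12], [-1.02, 1.25], [-3.03, 1.67], [-3.05, -0], [-3.03, 3.03]. Speed limits (rad/s): [2.39, 2.39, 3.01, 3.14, 3.14, 3.14].

INTERFACE

Orientations are given as a unit quaternion [x, y, z, w].
In Python, from plant import bot gives the robot as it stands. Calls block until the motion is done:
- bot.move_ptp(position, orientation): joint-space move of the TCP to a pose.
- bot.line_to(position, velocity=150, ori=None): straight line of the TCP; ori=None keeps the orientation; velocity is the mean speed in mm/s.
- bot.move_joints(angles): joint-space move.
- bot.move_gripper(opening, force=None): finger opening in mm; force is the grip in N (None keeps the last); returns when the fingers have stopped.
- bot.pause(seconds).
- bot.solve_ik(position, orientation): joint angles nearest the present ones, or None.
- bot.read_state(): the state.
- bot.camera(name): name is "scene" or "side" or "wrist"; returns the picture (480x640x3 uint8, red, green, blue); there is no depth.
- bot.get_calibration(name): a dict with "fx", "fy", "cx", "cy" (pixels), "distortion" ([k1, k2, p1, p2, k3] as OpenCV has them; the pictures are not rectified), "view" (4x4, takes a point from world to camera coordinates); the wrist camera has in their place "T_tool_cam" (4x4, takes a point from camera to tool coordinates, whose origin is the TCP and whose axes are the flange's). Camera axes: x right, y up, looking along -z (the intrinsics and any distortion apply to the point x, -y, -z); pixel columns grow to the right and rows downward; lengths in mm; the calibration is good to about 2 mm. A picture is of the moment at which its call begins: read the wrist's pose just before it. get_calibration takes no time and is no camera call.
A pose or a line that the arm cannot do raises bot.Unreachable and nothing moves.
- bot.close_job(): hands the job in; it is judged then, once.
The state is a dict: "t": time; "joint_pos": joint angles; "qvel": joint speeds; "tau": joint torques, N m; "tcp_pos": TCP position; "eef_rot": TCP orientation; "contact_force": force on the tool from outside, world axes, zero at the start; "moment": the same for the moment, N m; "width": finger opening in mm; "finger_force": force on a finger pad.
Only numpy, scipy, OpenCV 4.12 (cv2) and the standard library are available. Lean on these libraries where they do the work, as an engineer would, in place of code of your own. Each camera call takes 0.05 s, during which the arm holds its last target. There are 200 camera calls.

TASK

Put the filtration unit together on its steel stand, one part after another from the bottom up: the support disc into the seat of the stand, the rubber sealing ring round the stub on the disc, the funnel with its spigot in the ring, and last the cover on the funnel. Every part must sit fully home, level and let go before the next is added. Leave the sample jar, the loose jar lid, the culture dish and the wash bottle where they are.

Things in the scene. Friction and masses are not known exactly. Their poses are not given: they have to be found in the camera images.
- stand_seat (a point): The target: a steel stand fixed to the bench, 50 mm high, round foot 90 mm across, round head 76 mm across with a short hose nozzle low on one side (nozzle tip 50 mm from the axis, 12 to 26 mm above the bench). The head's top is a flat round seat 66 mm across inside a rim 5 mm wide and 4 mm high. The point is the centre of the seat floor, 46 mm above the bench; z up. The disc has 4 mm of play inside the rim.
- disc_mid (a point): Support disc, loose, steel, upright: 58 mm in diameter, 24 mm high, lower edge bevelled (50 mm across at the very bottom, full width from 5 mm up), with a tapered stub in the middle of its top (34 mm across at its root, 26 mm at its top, 6 mm high, small dark holes). 0.2 kg. The point is on the axis, 12 mm above its underside; z up. Grip its side. Home in the stand: this point 12 mm above the seat floor.
- ring_mid (a point): Sealing ring, loose, stiff black rubber, lying flat: 54 mm outside, 42 mm through hole, 20 mm high, 0.05 kg. The point is on the axis, half-way up (10 mm); z along the axis. Grip across the outside. Home on the disc's flat shoulder, round the stub: this point 22 mm above the disc's point.
- funnel_mid (a point): Funnel, loose, a straight steel cup, open at the top, standing upright: 52 mm outside, mouth 44 mm inside, 70 mm high in all. The lowest 6 mm is a tapered spigot (26 mm across at the bottom, 34 mm at its root) on which it stands. 0.18 kg. The point is on the axis, 35 mm above its underside; z up to the mouth. Grip across the outside. Home with its shoulder on the ring and the spigot in the ring's hole: this point 39 mm above the ring's point.
- cover_knob (a point): Cover, loose, steel, upright: from below a tapered plug (28 mm across at the bottom, 36 mm at its root, 7 mm high) on which it stands, a flange 56 mm across and 6 mm thick, and a black round knob 22 mm across and 22 mm high, 35 mm high in all. 0.12 kg. The point is the centre of the knob, 24 mm above the underside; z up. Grip the knob. Home with the flange on the funnel's rim and the plug in its mouth: this point 52 mm above the funnel's point.
- jar: Bystander, loose: white sample jar with a green lid, 48 mm across, 47 mm high; origin at the centre of its underside.
- jar_lid: Bystander, loose, among the parts: a green jar lid lying flat, 44 mm across, 12 mm high; origin at the centre of its underside.
- petri: Bystander, loose: clear flat culture dish with amber gel, 63 mm across, 16 mm high; origin at the centre of its underside.
- wash_bottle: Bystander, loose: white bottle with a blue cap, 68 mm across, 190 mm high; origin at the centre of its underside.
Things that resemble listed ones, but are neither listed nor needed, are in the scene too. Of the things shaped like the part that bears ring_mid, the black one is meant.

How it is judged:
By the outcome, as a careful person would: the job done as asked, in the order asked, and still so for the second after the job is handed in, with the robot touching nothing.
It also fails if it takes over 117 s, if anything falls off the work surface, if the arm or the gripper's body presses on something with over 40 N, if the wrist force passes 120 N, or if a joint passes its speed limit or range.

## Working session

There is one attempt and no reset: what is moved stays moved. The work goes in short steps, each a Python script; the robot and the scene stay as the last script left them, time stands still between calls to the robot, and variables do not carry over. Pictures are saved under pics/ and viewed, at most 14 in all, crops included, and the job is handed in when it is done.

```bash
ls; mkdir -p pics
python3 - <<'E'
from plant import bot
import cv2
for n in("scene","side"):
    im=bot.camera(n); cv2.imwrite(f"pics/{n}0.png",im[:,:,::-1])
    c=bot.get_calibration(n); print(n,{k:(v if k!='view' else [list(map(lambda x:round(x,3),r)) for r in v]) for k,v in c.items()})
print(bot.get_calibration("wrist")); print(bot.read_state())
E
```

```text
pics
scene {'fx': 586.7998596439572, 'fy': 586.7998596439572, 'cx': 321.8870542726278, 'cy': 245.9453227458513, 'distortion': array([0.00468048, 0.        , 0.        , 0.        , 0.        ]), 'view': [[np.float64(-0.219), np.float64(0.976), np.float64(0.005), np.float64(160.328)], [np.float64(-0.677), np.float64(-0.156), np.float64(0.719), np.float64(316.833)], [np.float64(0.702), np.float64(0.154), np.float64(0.695), np.float64(-1538.019)], [np.float64(0.0), np.float64(0.0), np.float64(0.0), np.float64(1.0)]]}
side {'fx': 529.066598115049, 'fy': 529.066598115049, 'cx': 314.4988038308339, 'cy': 249.67185162687417, 'distortion': array([-0.02157479,  0.        ,  0.        ,  0.        ,  0.        ]), 'view': [[np.float64(-0.858), np.float64(-0.514), np.float64(0.002), np.float64(451.512)], [np.float64(0.39), np.float64(-0.65), np.float64(0.653), np.float64(-271.685)], [np.float64(-0.334), np.float64(0.561), np.float64(0.758), np.float64(-1063.517)], [np.float64(0.0), np.float64(0.0), np.float64(0.0), np.float64(1.0)]]}
{'fx': 382.69119522130677, 'fy': 382.69119522130677, 'cx': 313
[... 478 characters left out ...]
00]])}
{'t': 0.1, 'joint_pos': array([-1.02889308e+00,  3.59316465e-01,  1.11350608e-02, -2.96925162e-04,
       -1.22411670e+00, -2.88091118e-01]), 'qvel': array([-0.00176587, -0.00240041,  0.00371141,  0.00151524, -0.00026118,
        0.0006719 ]), 'tau': array([-1.72790085e-03, -5.84164488e+01,  2.93750203e+01,  7.01548666e+00,
        1.02288093e-02, -6.65445964e-05]), 'tcp_pos': array([ 169.3361773 , -652.94842207,  225.71099083]), 'eef_rot': array([-1.26515516e-01,  9.91964334e-01,  7.43431606e-04, -1.75005050e-04]), 'contact_force': array([-1.34523468,  0.7396599 ,  0.33456467]), 'moment': array([ 0.02864324, -0.02500182,  0.03311514]), 'finger_force': 0.0, 'width': 87.76813294086996}
```

View pics/scene0.png

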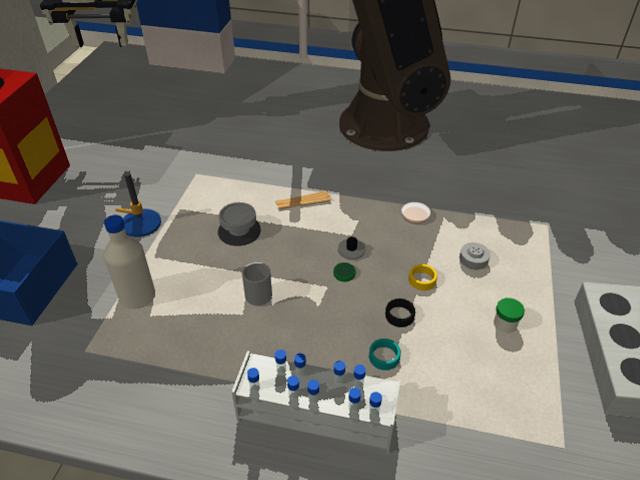

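View pics/side0.png

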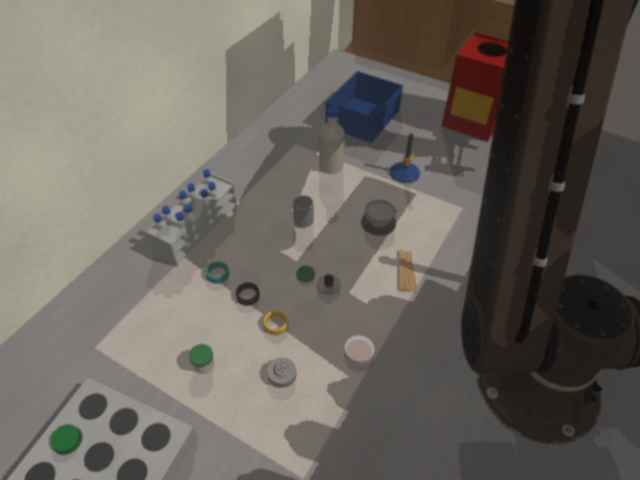

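The scene view shows the stand at (238,222), disc (474,256), funnel (257,284) and cover (351,247). The ring-shaped candidates are yellow (423,277), black (400,312) and teal (385,353). Black fits the description, and I'll confirm it with a wrist crop. The lid (344,271), dish (416,212), jar (510,315) and bottle (130,270) are bystanders.

```bash
cat > h.py <<'E'
import numpy as np, cv2
from plant import bot
from scipy.spatial.transform import Rotation as R
def K(c): return np.array([[c['fx'],0,c['cx']],[0,c['fy'],c['cy']],[0,0,1.]])
def pose(name,st=None):
    c=bot.get_calibration(name)
    if name!='wrist': return c,np.linalg.inv(np.array(c['view'],float))
    T=np.eye(4);T[:3,:3]=R.from_quat(st['eef_rot']).as_matrix();T[:3,3]=st['tcp_pos']
    return c,T@c['T_tool_cam']
def ray(name,px,st=None):
    c,T=pose(name,st)
    u=cv2.undistortPoints(np.array([[px]],float),K(c),c['distortion'])[0,0]
    return T[:3,3],T[:3,:3]@np.array([u[0],-u[1],-1])
def onplane(name,px,z,st=None):
    o,d=ray(name,px,st); return (o+d*(z-o[2])/d[2])
def proj(name,P,st=None):
    c,T=pose(name,st); p=np.linalg.inv(T)@np.append(P,1)
    return cv2.projectPoints(np.array([[p[0],-p[1],-p[2]]]),np.zeros(3),np.zeros(3),K(c),c['distortion'])[0].ravel()
def tri(p1,p2):
    o1,d1=ray('scene',p1);o2,d2=ray('side',p2)
    s=np.linalg.lstsq(np.c_[d1,-d2],o2-o1,rcond=None)[0]
    a,b=o1+d1*s[0],o2+d2*s[1]; return (a+b)/2,np.linalg.norm(a-b)
def q(yaw): # tool down, tool y (closing) at angle: columns x=(c,s), y=(s,-c)
    c,s=np.cos(yaw),np.sin(yaw)
    return R.from_matrix(np.array([[c,s,0],[s,-c,0],[0,0,-1.]])).as_quat()
def snap(fn,box=None,scale=1):
    st=bot.read_state(); im=bot.camera('wrist'); np.savez('pics/'+fn+'.npz',im=im,**{k:st[k] for k in('eef_rot','tcp_pos')})
    cv2.imwrite(f'pics/{fn}.png',im[:,:,::-1]); return im,st
E
python3 - <<'E'
from h import *
np.set_printoptions(precision=1,suppress=True)
for n,a,b,z in [('disc',(474,249),(282,368),24),('ring',(400,309),(248,291),20),('funnel',(257,270),(303,202),70),('cover',(352,241),(329,279),33),('stand',(238,214),(380,210),50),
 ('yellow',(423,274),(276,321),20),('teal',(385,350),(217,270),20),('lid',(344,269),(306,272),12),('petri',(416,211),(359,348),16),('jar',(510,309),(201,354),47),('bottlecap',(115,222),(331,115),185)]:
    t,e=tri(a,b); print(n,t,round(e,1),'plane',onplane('scene',a,z)[:2],onplane('side',b,z)[:2], 'r',np.hypot(*t[:2]))
st=bot.read_state();print(R.from_quat(st['eef_rot']).as_matrix())
E
```

```text
disc [453.2 246.5  30.4] 2.2 plane [445.6 246.5] [455.6 244.9] r 515.9433966573407
ring [628.3 121.7  18.8] 0.8 plane [629.6 122. ] [627.6 121.9] r 640.006048865939
funnel [ 642.5 -139.7   73.5] 1.2 plane [ 638.9 -141.6] [ 644.4 -142. ] r 657.5132811802317
cover [484.4   6.1  30.9] 0.2 plane [486.7   6.5] [483.6   7.4] r 484.46267133259903
stand [ 476.6 -234.3   49.2] 0.6 plane [ 477.7 -233.6] [ 476.4 -233.9] r 531.1099165891109
yellow [530.5 154.4  17.2] 0.4 plane [533.1 154.1] [529.4 156. ] r 552.5003764801075
teal [725.  108.9  19.3] 0.9 plane [725.3 108.5] [724.7 109.8] r 733.1685015517942
lid [547.3   3.   12.7] 0.7 plane [546.4   2.6] [547.6   2.9] r 547.2756935168729
petri [346.1 121.1  16.5] 0.4 plane [345.7 121.2] [346.2 120.6] r 366.69627685978145
jar [605.7 311.   42.9] 0.7 plane [609.6 310.4] [603.6 312.2] r 680.912065762978
bottlecap [ 690.3 -361.4  181.7] 10.3 plane [ 688.9 -365.1] [ 686.5 -349.3] r 779.1466574267574
[[-1.  -0.3 -0. ]
 [-0.3  1.   0. ]
 [ 0.   0.  -1. ]]
```

Run:
```python
from h import *
np.set_printoptions(precision=1,suppress=True)
T={'stand':(476.5,-234,50),'funnel':(642,-140,70),'cover':(484.5,6.5,35),'ring':(628.5,122,20),'disc':(453,246,18)}
crops=[]
for n,(x,y,z) in T.items():
    bot.move_ptp([x,y,z+170],q(np.pi)); bot.pause(.15)
    im,st=snap(n); p=proj('wrist',(x,y,z),st); print(n,p,st['tcp_pos'],st['t'],st['joint_pos'][[0,5]])
    u,v=int(p[0]),int(p[1]); c=cv2.copyMakeBorder(im,200,200,200,200,cv2.BORDER_CONSTANT)[v+70:v+330,u+70:u+330].copy()
    cv2.drawMarker(c,(130,130),(255,0,0),0,10); crops.append(c)
crops.append(np.zeros_like(crops[0]))
cv2.imwrite('pics/m1.png',np.vstack([np.hstack(crops[:3]),np.hstack(crops[3:])])[:,:,::-1])
```

```text
stand [312.5 224.1] [ 476.3 -234.6  219.9] 2.1333 [-0.1 -1.5]
funnel [312.5 224.4] [ 641.4 -140.6  240.3] 3.125 [ 0.1 -1.7]
cover [312.3 222.7] [485.4   6.1 205.1] 4.2 [ 0.4 -2. ]
ring [312.4 223.9] [628.3 121.4 190.5] 5.1667 [ 0.5 -2.1]
disc [312.4 222.9] [453.9 245.5 187.9] 6.2333 [ 0.9 -2.4]
```

View pics/m1.png

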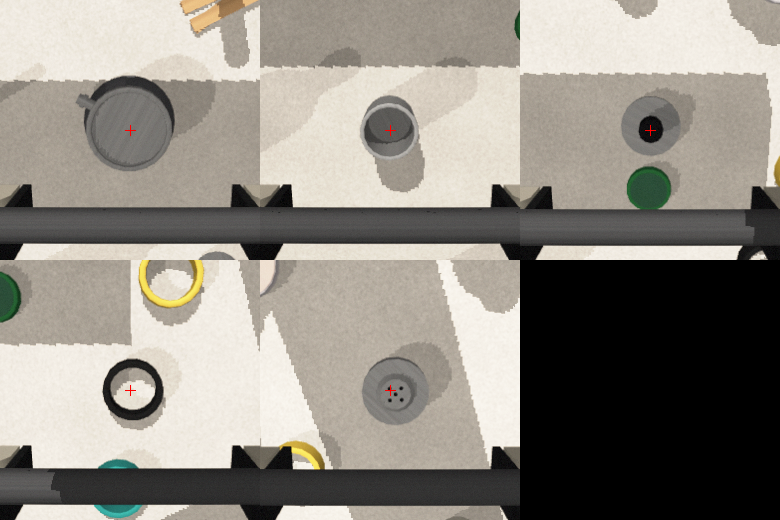

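The montage is centred on each predicted position. The stand head is near (129,127) with its nozzle at upper left, and the funnel mouth is near (389,131). The knob is at (650,129), and the disc is about 4 px right of its mark at (395,391). The black ring is at (132,390), between the yellow and teal ones. It is the only black one, so it is the one meant. Next I'll refine these with circle fits.

```bash
cat >> h.py <<'E'
def circ(fn,xy,z,dia,win=1.25,p2=12,tol=.07):
    """circle of given diameter at height z near xy in stored wrist picture -> world point, picture crop"""
    d=np.load(f'pics/{fn}.npz'); st={'eef_rot':d['eef_rot'],'tcp_pos':d['tcp_pos']}
    c=proj('wrist',(*xy,z),st); e=proj('wrist',(xy[0],xy[1]+dia/2,z),st); r=np.linalg.norm(e-c)
    g=cv2.cvtColor(d['im'],cv2.COLOR_RGB2GRAY); h=int(r*win)+14; u,v=np.round(c).astype(int)
    S=4; w=cv2.resize(g[v-h:v+h,u-h:u+h],None,fx=S,fy=S,interpolation=cv2.INTER_CUBIC)
    H=cv2.HoughCircles(cv2.medianBlur(w,5),cv2.HOUGH_GRADIENT_ALT if False else cv2.HOUGH_GRADIENT,1,8,param1=90,param2=p2,minRadius=int(S*r*(1-tol)),maxRadius=int(S*r*(1+tol)))
    out=cv2.cvtColor(w,cv2.COLOR_GRAY2BGR)
    if H is None: return None,out
    k=H[0,0]; cv2.circle(out,(int(k[0]),int(k[1])),int(k[2]),(0,0,255),1)
    px=(k[0]+.5)/S-.5+u-h,(k[1]+.5)/S-.5+v-h
    return np.append(onplane('wrist',px,z,st)[:2],k[2]/S/r),out
E
python3 - <<'E'
from h import *
np.set_printoptions(precision=2,suppress=True)
o=[]
for n,xy,z,dia in [('stand',(476.5,-234),50,76),('stand',(476.5,-234),50,66),('funnel',(642,-140),70,52),('funnel',(642,-140),70,44),('cover',(484.5,6.5),13,56),('cover',(484.5,6.5),35,22),('ring',(628.5,122),20,54),('ring',(628.5,122),20,42),('disc',(453,243),18,58),('disc',(453,243),24,26)]:
    P,im=circ(n,xy,z,dia); print(n,dia,P); o.append(cv2.resize(im,(160,160)))
cv2.imwrite('pics/m2.png',np.vstack([np.hstack(o[:5]),np.hstack(o[5:])]))
E
```

```text
stand 76 [ 468.18 -235.54    1.05]
stand 66 [ 476.59 -232.51    1.03]
funnel 52 [ 642.94 -141.56    0.97]
funnel 44 [ 642.94 -141.12    0.98]
cover 56 None
cover 22 [483.4    6.24   1.02]
ring 54 [627.01 124.01   0.99]
ring 42 [628.35 124.01   0.99]
disc 58 [453.51 249.57   0.99]
disc 26 None
```

View pics/m2.png

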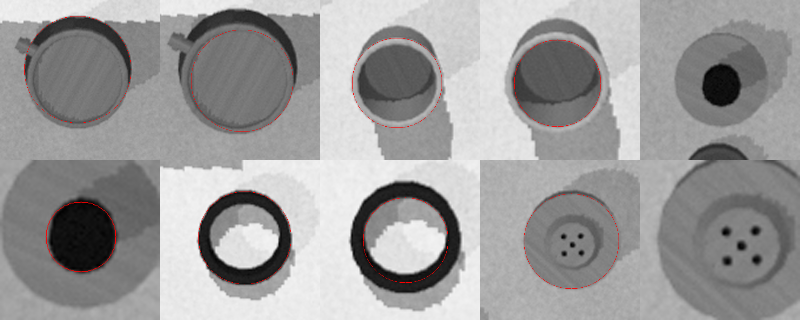

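Both rim circles, the mouth, knob, ring and disc fits lie on their edges. The 76 mm stand fit drifted onto the body, so I'll use the seat circle at (476.6,-233). Now picking and placing the disc.

```bash
cat >> h.py <<'E'
Y=np.pi
def pick(x,y,z,w,force,up=200):
    bot.move_ptp([x,y,z+60],q(Y)); bot.line_to([x,y,z],120)
    bot.move_gripper(w-6,force); bot.pause(.15)
    s=bot.read_state(); print('grip',s['width'],s['finger_force'],s['tcp_pos'])
    bot.line_to([x,y,up],180); s=bot.read_state(); print('lifted',s['width'],s['finger_force'],s['contact_force'])
def lower(x,y,z,app=25,press=6,over=4):
    """down to z at most over mm further, until contact"""
    bot.move_ptp([x,y,z+max(app,60)],q(Y)); bot.line_to([x,y,z+5],80); bot.pause(.3)
    f0=bot.read_state()['contact_force'][2]; h=z+5
    while h>z-over:
        h-=.7; bot.line_to([x,y,h],15); bot.pause(.05)
        s=bot.read_state()
        if s['contact_force'][2]-f0>press: break
    print('down',h,'nominal',z,s['contact_force']-[0,0,f0],s['tcp_pos'],s['width'],'t',s['t'])
def release(x,y,w,up=60,z=None):
    bot.move_gripper(w); bot.pause(.3); p=bot.read_state()['tcp_pos']
    bot.line_to([x,y,p[2]+up],100)
E
python3 - <<'E'
from h import *
np.set_printoptions(precision=2,suppress=True)
pick(453.5,249.5,7,58,30)
lower(476.6,-233,53)
E
```

```text
grip 57.33585879784139 30.000889599323273 [453.57 249.55   7.25]
lifted 57.42573632051079 29.999443888664246 [ 0.39 -0.03 -1.77]
down 52.39999999999998 nominal 53 [-3.11  1.64 10.91] [ 476.77 -233.04   53.23] 57.58115734338489 t 14.7917
```

Run:
```python
from h import *
np.set_printoptions(precision=2,suppress=True)
x,y=476.6,-233
release(x,y,84,up=60)
bot.move_ptp([x,y,230],q(Y)); bot.pause(.15); snap('p1')
o=[]
for z,d in((50,66),(64,58),(70,26),(50,76)):
    P,im=circ('p1',(x,y),z,d,win=1.5); print(d,P); o.append(cv2.resize(im,(200,200)))
s=bot.camera('side'); s=cv2.resize(s[170:250,340:420,::-1],(400,400),interpolation=cv2.INTER_CUBIC)
cv2.imwrite('pics/m3.png',np.hstack([np.vstack([np.hstack(o[:2]),np.hstack(o[2:])]),s]))
```

```text
66 [ 480.45 -231.64    0.93]
58 [ 477.54 -231.66    1.01]
26 None
76 [ 467.96 -234.98    1.04]
```

View pics/m3.png

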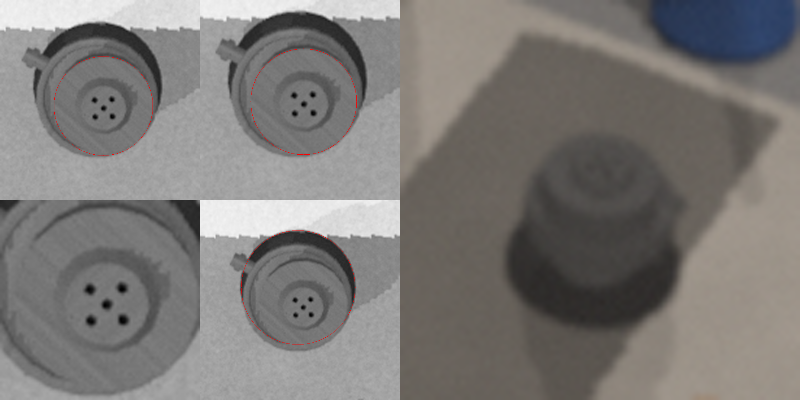

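The disc is seated inside the rim and level: contact came at nominal height, and its edge is concentric with an even seat gap. It now centres at about (477.4,-233); y comes from the grip. Next, the ring.

Run:
```python
from h import *
np.set_printoptions(precision=2,suppress=True)
d=np.load('pics/p1.npz'); st={k:d[k] for k in('eef_rot','tcp_pos')}
c=proj('wrist',(477.5,-232,70),st); u,v=map(int,c); g=cv2.cvtColor(d['im'],cv2.COLOR_RGB2GRAY)[v-14:v+15,u-14:u+15]
m=np.argwhere(g<55); print(len(m),onplane('wrist',m.mean(0)[::-1]+[u-14,v-14],70,st))
pick(628,123,3,54,15)
lower(477.4,-233,67)
```

```text
38 [ 477.73 -231.29   70.  ]
grip 53.031370135376754 15.000085125211626 [628.11 123.08   3.27]
lifted 53.109586195976604 14.999888967722654 [ 0.38 -0.04 -1.  ]
down 70.6 nominal 67 [-2.32  1.98  9.82] [ 477.59 -233.08   71.4 ] 52.70679870809573 t 24.725
```

Run:
```python
from h import *
im,st=snap('r1'); print(st['contact_force'],st['tcp_pos'],st['width'])
a=cv2.resize(im[180:400,180:450],(400,326))
s=bot.camera('side'); b=cv2.resize(s[160:250,330:440],(400,326),interpolation=cv2.INTER_CUBIC)
cv2.imwrite('pics/m4.png',np.hstack([a,b])[:,:,::-1])
```

```text
[-2.31692528  1.97821532  9.52140409] [ 477.58748484 -233.07755552   71.39976731] 52.70679870809573
```

View pics/m4.png

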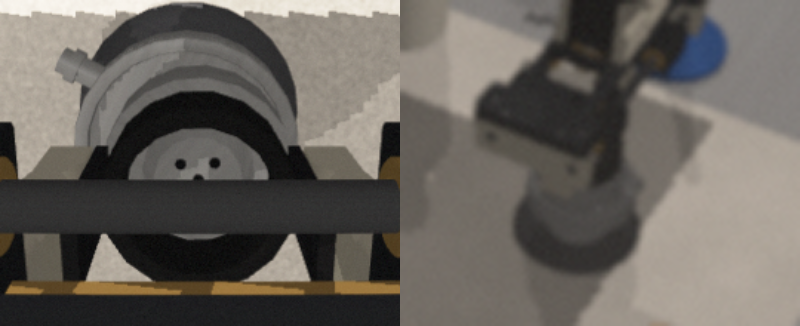

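The wrist crop (r1) shows the ring round the stub top, centred left to right, with the holes at (197,180). Contact came 4 mm early, so I'll check the fore-aft offset numerically.

Run:
```python
from h import *
np.set_printoptions(precision=1,suppress=True)
d=np.load('pics/r1.npz'); st={k:d[k] for k in('eef_rot','tcp_pos')}
f=lambda p:(p-[180,180])*[400/270,326/220]
x,y=477.6,-233.1
for n,P in [('stub70',(x,y,70)),('stubtop back',(x-13,y,70)),('ringtop c',(x,y,88)),('outer back top',(x-27,y,88.4)),('outer front top',(x+27,y,88.4)),('inner back top',(x-21,y,88.4)),('inner front top',(x+21,y,88.4)),('inner back bot',(x-21,y,68.4)),('outer L',(x,y-27,88.4)),('outer R',(x,y+27,88.4)),('disc back',(x-29,y,64)),('outer back bot',(x-27,y,68.4))]:
    print(n,f(proj('wrist',P,st)))
```

```text
stub70 [193.8 175.3]
stubtop back [193.8 134.3]
ringtop c [193.5 201. ]
outer back top [193.3 105.2]
outer front top [193.6 289.4]
inner back top [193.3 127.4]
inner front top [193.6 270.6]
inner back bot [193.8 106.8]
outer L [ 93.6 201.5]
outer R [293.3 201.5]
disc back [193.8  77. ]
outer back bot [193.7  87. ]
```

The ring is tilted about 0.2 rad in the grip with its +x side low: the back bottom edge is 5 px off and the front top is 4 px off the other way. That explains the early contact. It already surrounds the stub, so lowering further under a force limit should level it on the shoulder.

Run:
```python
from h import *
np.set_printoptions(precision=1,suppress=True)
bot.move_gripper(48,8); bot.pause(.2)
h=70.6
while h>66.8:
    h-=.5; bot.line_to([477.4,-233,h],10); bot.pause(.1); s=bot.read_state(); print(round(h,1),s['tcp_pos'],s['contact_force'],s['width'])
    if s['contact_force'][2]>28: break
im,st=snap('r2')
cv2.imwrite('pics/m5.png',cv2.resize(im[180:400,180:450],(400,326))[:,:,::-1])
```

```text
70.1 [ 477.7 -233.1   71. ] [-3.   2.  10.3] 53.14725933872373
69.6 [ 477.8 -233.1   70.6] [-2.3  1.7 11.5] 53.072601204715426
69.1 [ 477.9 -233.1   70.3] [-3.1  3.3 11.7] 52.91303052680876
68.6 [ 477.9 -233.1   70.2] [-4.3  3.3 16.4] 53.42159304553046
68.1 [ 478.  -233.1   70.1] [-5.4  5.3 19.5] 53.016252842016655
67.6 [ 478.  -233.1   70.1] [-8.1  5.7 25. ] 52.82591032688321
67.1 [ 478.  -233.2   70. ] [-7.9  6.8 29.9] 52.871071635276124
```

View pics/m5.png

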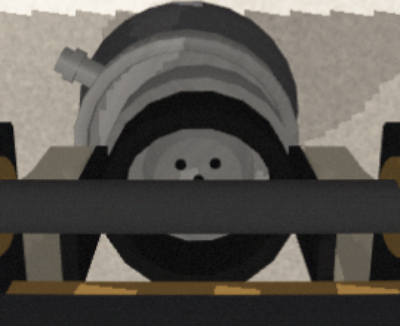

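It's a hard stop at +3 mm, so something isn't home. The ring could be held low in the grip, or the disc could be sitting high. I'll lift the ring and inspect both.

Run:
```python
from h import *
np.set_printoptions(precision=1,suppress=True)
bot.move_gripper(48,15); bot.line_to([477.4,-233,120],80)
bot.line_to([546,-233,125],120); bot.pause(.2)
im,st=snap('r3'); print(st['tcp_pos'],st['width'])
for P in [(477,-233,50),(477,-233,64),(477,-233,70),(447,-233,64),(507,-233,64)]: print(P,proj('wrist',P,st))
u,v=map(int,proj('wrist',(477,-233,60),st))
a=cv2.resize(im[v-75:v+75,u-100:u+100],(533,400),interpolation=cv2.INTER_CUBIC)
s=bot.camera('scene'); sc=cv2.resize(s[170:290,190:270],(267,400),interpolation=cv2.INTER_CUBIC)
cv2.imwrite('pics/m6.png',np.hstack([a,sc])[:,:,::-1])
```

```text
[ 545.4 -233.   125.1] 52.63101683060751
(477, -233, 50) [311.4 141.9]
(477, -233, 64) [311.3 141.6]
(477, -233, 70) [311.2 141.5]
(447, -233, 64) [311.2  84.3]
(507, -233, 64) [311.3 195.6]
```

View pics/m6.png

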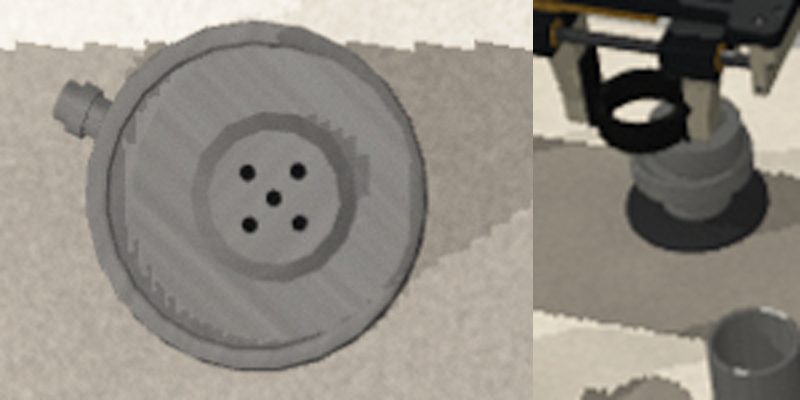

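From straight above, the rim centre is at crop (257,196) but the stub is at (274,198). The disc is about 3.5 mm too far in +y, with its right edge against or on the rim, because my first seat circle was off. The true stand centre is y ≈ -236.4 in gripper coordinates. I'll set the ring back on the bench and re-seat the disc.

Run:
```python
from h import *
np.set_printoptions(precision=1,suppress=True)
lower(628,123,3,over=1.5)
release(628,123,84,up=80)
bot.move_ptp([628+66,123,150],q(Y)); bot.pause(.2)   # camera straight above the ring
im,st=snap('r4'); u,v=map(int,proj('wrist',(628,123,20),st)); a=im[v-65:v+65,u-65:u+65]
x,y=476.8,-233
bot.move_ptp([x,y,115],q(Y)); bot.line_to([x,y,53.5],80)
bot.move_gripper(50,30); bot.pause(.2); s=bot.read_state(); print('grip',s['width'],s['tcp_pos'],s['contact_force'])
bot.line_to([x,y,75],60)
bot.line_to([x,-236.4,75],40); bot.pause(.2)
f0=bot.read_state()['contact_force'][2]; h=57
bot.line_to([x,-236.4,h],40)
while h>49:
    h-=.6; bot.line_to([x,-236.4,h],15); bot.pause(.1); s=bot.read_state()
    if s['contact_force'][2]-f0>8: break
print(h,s['tcp_pos'],s['contact_force'],f0,s['t'])
im,st=snap('d2'); b=im[180:400,180:450]
cv2.imwrite('pics/m7.png',np.hstack([cv2.resize(a,(390,390)),cv2.resize(b,(400,390))])[:,:,::-1])
```

```text
down 0.9999999999999987 nominal 3 [-0.6 -0.  -0.3] [628.  123.    0.9] 52.815888027461504 t 35.3083
grip 57.16826343968525 [ 476.9 -233.    53.7] [-1.   0.4  4.2]
52.79999999999999 [ 476.9 -236.4   53.6] [-3.7  3.1 10.6] -1.8876608553709182 45.25
```

View pics/m7.png

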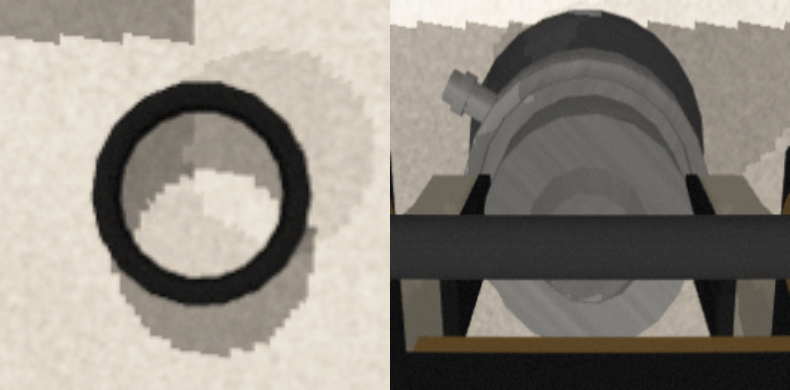

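The ring lies flat on the bench at about (627.6,123). The disc is held between the fingers over the stand. Next I'll triangulate the stub holes from the two earlier wrist views to get the disc's true height.

Run:
```python
from h import *
np.set_printoptions(precision=2,suppress=True)
R_=[]
for fn,g0 in (('p1',(477.7,-231.5,70)),('r3',(477,-231.5,70))):
    d=np.load(f'pics/{fn}.npz'); st={k:d[k] for k in('eef_rot','tcp_pos')}
    u,v=map(int,proj('wrist',g0,st)); w=14 if fn=='p1' else 18
    g=cv2.cvtColor(d['im'],cv2.COLOR_RGB2GRAY)[v-w:v+w+1,u-w:u+w+1]
    wt=np.clip(70-g.astype(float),0,None); yy,xx=np.mgrid[:2*w+1,:2*w+1]
    px=((wt*xx).sum()/wt.sum()+u-w,(wt*yy).sum()/wt.sum()+v-w); R_.append(ray('wrist',px,st)); print(fn,px,onplane('wrist',px,70,st),(wt>0).sum())
(o1,d1),(o2,d2)=R_
s=np.linalg.lstsq(np.c_[d1,-d2],o2-o1,rcond=None)[0]; print(o1+d1*s[0],o2+d2*s[1])
# outer foot/rim of r3 : dark-to-bench silhouette
d=np.load('pics/r3.npz'); st={k:d[k] for k in('eef_rot','tcp_pos')}
for P in [(477,-236.4+1.3,50)]: print(proj('wrist',P,st), proj('wrist',(477,-235.1+38,50),st),proj('wrist',(477,-235.1-38,50),st))
```

```text
p1 (np.float64(313.202479338843), np.float64(229.37012987012986)) [ 477.69 -231.49   70.  ] 47
r3 (np.float64(313.1480825958702), np.float64(139.57148475909537)) [ 475.99 -231.96   70.  ] 126
[ 476.11 -231.51   77.42] [ 476.11 -231.97   77.42]
[307.8  141.91] [372.07 141.99] [243.53 142.04]
```

The triangulation hints that the disc sits several mm high, though it's noisy. I'll release and probe the disc lightly with closed fingertips, expecting the stub top at 70 and the shoulder at 64.

Run:
```python
from h import *
np.set_printoptions(precision=2,suppress=True)
x,y=476.8,-236.4
release(x,y,84,up=30); bot.move_gripper(0,10)
def probe(px,py,z0,zmin):
    bot.line_to([px,py,z0],100); bot.pause(.2); f0=bot.read_state()['contact_force'][2]; h=z0
    while h>zmin:
        h-=1; bot.line_to([px,py,h],40); bot.pause(.03); s=bot.read_state()
        if s['contact_force'][2]-f0>3: break
    print((px,py),s['tcp_pos'],s['contact_force'][2]-f0); bot.line_to([px,py,z0+4],100)
print(bot.read_state()['tcp_pos'],bot.read_state()['width'])
probe(x,y,77,68)
probe(x-25,y,72,61); bot.line_to([x-25,y,85],150); bot.line_to([x+25,y,85],150)
probe(x+25,y,72,61); bot.line_to([x,y,140],150)
bot.move_ptp([x+66,y,150],q(Y)); bot.pause(.2); im,st=snap('d3')
u,v=map(int,proj('wrist',(x,y,60),st)); a=cv2.resize(im[v-70:v+70,u-90:u+90],(514,400),interpolation=cv2.INTER_CUBIC)
cv2.imwrite('pics/m8.png',a[:,:,::-1]); print(st['t'],proj('wrist',(x,y,50),st)-[u-90,v-70])
```

```text
[ 476.79 -236.41   82.81] 0.18723487218042775
(476.8, -236.4) [ 476.89 -236.44   76.34] 4.441107984508145
(451.8, -236.4) [ 462.26 -237.3    76.58] 3.2831793268698064
(501.8, -236.4) [ 502.07 -236.46   70.34] 4.230399094564618
53.4667 [90.29 70.86]
```

View pics/m8.png

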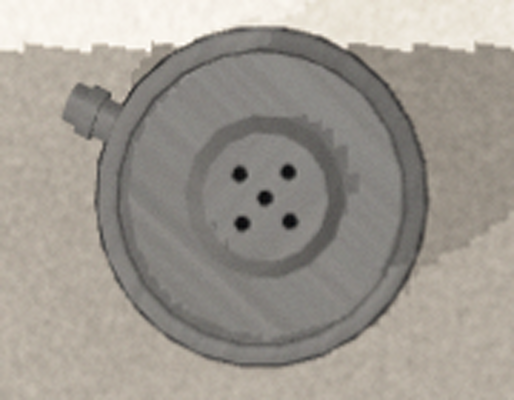

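The shoulder probes at 70.3 and the stub top at 76. I misread the spec: the 24 mm is the disc body and the stub stands on top of it. Ring home = disc point + 22 puts the ring's underside at z 70. So the disc was home all along, and it is now well centred in the rim too (stub (265,198), rim about (262,197)). My ring target was 6 mm too low; it becomes TCP 73.

Run:
```python
from h import *
np.set_printoptions(precision=2,suppress=True)
bot.move_gripper(84)
pick(627.6,122.8,3,54,15,up=150)
x,y=476.2,-236.4
lower(x,y,73,over=2)
release(x,y,84,up=30)
bot.move_ptp([x+66,y,160],q(Y)); bot.pause(.2); im,st=snap('r5')
u,v=map(int,proj('wrist',(x,y,80),st)); a=cv2.resize(im[v-70:v+70,u-90:u+90],(514,400),interpolation=cv2.INTER_CUBIC)
cv2.imwrite('pics/m9.png',a[:,:,::-1]); print(st['t'],(proj('wrist',(x,y,90),st)-[u-90,v-70])*2.857)
```

```text
grip 52.805135658053274 15.000208779238164 [627.69 122.9    3.24]
lifted 52.673048734944665 14.999905242584646 [-0.17  0.44 -0.5 ]
down 72.39999999999998 nominal 73 [-2.23  2.02  7.83] [ 476.34 -236.44   73.16] 52.5680727325398 t 63.7083
65.8417 [257.13 201.88]
```

View pics/m9.png

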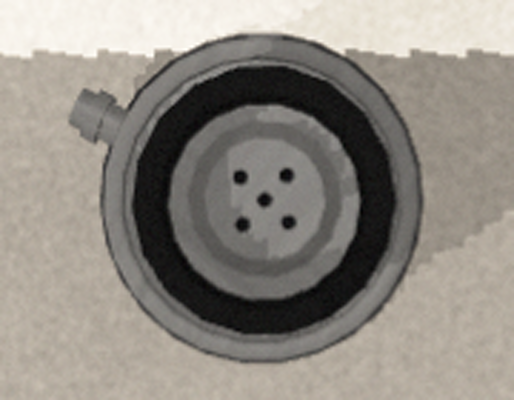

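The ring is home: contact came at 73.2 and it sits concentric, ring centre (263,201) and stub (264,200). Next, the funnel.

Run:
```python
from h import *
np.set_printoptions(precision=2,suppress=True)
bot.move_ptp([642.9,-142.3,150],q(Y))
pick(642.9,-142.3,35,52,25,up=170)
x,y=476.2,-236.4
lower(x,y,119,over=2)
release(x,y,84,up=45)
bot.move_ptp([x+66,y,230],q(Y)); bot.pause(.2); im,st=snap('f5')
u,v=map(int,proj('wrist',(x,y,150),st)); a=cv2.resize(im[v-70:v+70,u-90:u+90],(514,400),interpolation=cv2.INTER_CUBIC)
s=bot.camera('scene'); sc=cv2.resize(s[150:270,190:270],(267,400),interpolation=cv2.INTER_CUBIC)
cv2.imwrite('pics/m10.png',np.hstack([a,sc])[:,:,::-1]); print(st['t'],(proj('wrist',(x,y,154),st)-[u-90,v-70])*2.857)
```

```text
grip 51.505827185435614 24.988344605080783 [ 643.02 -142.31   35.22]
lifted 51.618328279976396 24.98310463037342 [-0.12  0.44 -1.84]
down 118.39999999999998 nominal 119 [-1.71  0.61  8.02] [ 476.48 -236.47  119.17] 51.79752883228585 t 73.5
75.8167 [257.19 201.45]
```

View pics/m10.png

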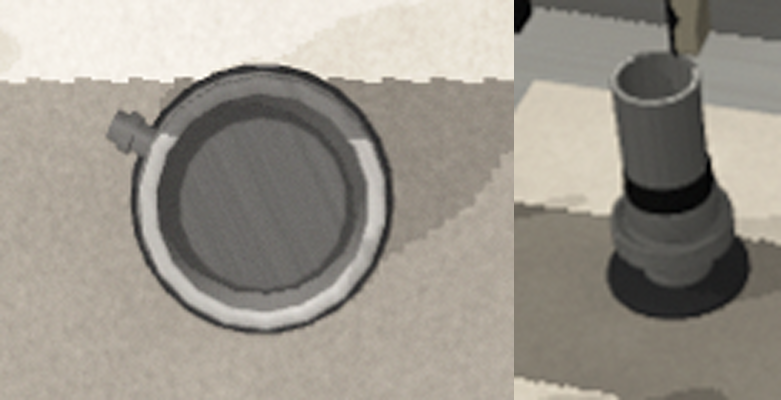

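The funnel is home and upright: contact at nominal, mouth centre (262,199), no tilt visible. Last, the cover.

Run:
```python
from h import *
np.set_printoptions(precision=2,suppress=True)
bot.move_ptp([483.5,5,150],q(Y)); bot.move_gripper(60)
pick(483.5,5,15.5,22,20,up=220)
x,y=475.9,-236.4
lower(x,y,162.5,over=2)
release(x,y,60,up=50)
bot.move_ptp([x+66,y,270],q(Y)); bot.pause(.2); im,st=snap('c5')
u,v=map(int,proj('wrist',(x,y,160),st)); a=cv2.resize(im[v-70:v+70,u-90:u+90],(514,400),interpolation=cv2.INTER_CUBIC)
s=bot.camera('scene'); sc=cv2.resize(s[150:270,190:270],(267,400),interpolation=cv2.INTER_CUBIC)
cv2.imwrite('pics/m11.png',np.hstack([a,sc])[:,:,::-1]); print(st['t'],(proj('wrist',(x,y,160),st)-[u-90,v-70])*2.857)
```

```text
grip 21.500072087624083 20.000400245189667 [483.54   5.03  15.55]
lifted 21.347053647317725 19.9991637468338 [-1.08  0.75 -1.04]
down 161.9000000000001 nominal 162.5 [-1.61  1.36  7.89] [ 476.17 -236.55  162.52] 21.60633280129224 t 85.2667
87.6917 [257.94 200.54]
```

View pics/m11.png

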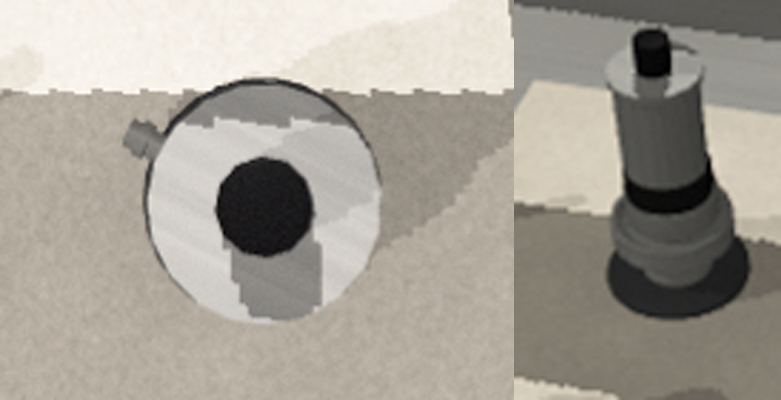

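The cover is seated flat on the funnel, with the knob at (265,206), the flange centred at about (264,200), and contact at nominal height. The stack is upright and the gripper is clear, so I'm handing in.

```bash
python3 -c "
from plant import bot
print(bot.close_job())"
```

```text
the job is handed in; nothing more can be done
None
```

The filtration unit is assembled on the stand in the order asked (disc, ring, funnel, cover), each part in contact at its home height and released, and the job was handed in at about 88 s. One misstep: before the ring went home I pressed it onto the disc at up to about 30 N because I had misread the disc's height, then took it off, re-centred the disc and set the ring again.

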